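# Wedge a gel cassette tight against its seal

## Task

The glass-plate gel cassette stands loose in one bay of the two-bay casting stand; the other bay is filled by the milky blanking block and has no room to spare. Pull the orange clamping wedge up out of its sprung dock and slide it down, upright face to the cassette and centred on it, into the gap between the cassette and the ramps in front of it, until the cassette is squeezed flush and square against the back wall of the stand. Finish while still holding the wedge and pushing it down, so that the seal cannot push it out again, and leave the blanking block and the things round about as they are.

Things in the scene. Friction and masses are not known exactly. Their poses are not given: they have to be found in the camera images.
- casting_stand: Slate-grey two-bay gel casting stand, fixed, 236 wide (y) x 93 deep (x) x 94 high mm. Origin on the bench under its middle; x points away from the robot through the back wall, y left, z up. Bay floors at z 12, bay centres at y +58 and -58. Front face of the back wall at x +30, its top at z 92. Before each bay stand two ramp ribs, 8 wide, 34 mm either side of the bay centre; low dividers at y 0 and +-114.
- home_left (a point): Where the foot (origin) of the wedge ends up in the left bay, cassette flush and wedge lying on the ramps: x +14, y +58, z +34 in the stand. The rear faces of the ramp ribs lean, from x -7.4 at the top (z 92) straight down to x +9.1 at z 37: a wedge sliding down them moves 3 mm towards the wall per 10 mm of descent, so on the ramps its foot passes 3 mm before this point for each 10 mm above it.
- home_right (a point): The same point for the right bay: x +14, y -58, z +34 mm in the frame of the stand.
- seal_left (a joint): How far the green sprung silicone sealing frame in the left bay is pressed in, m. Free (0) it stands 3 mm proud of the wall, its face at x +27 in the stand; 0.003 is level with the wall. About 6 N per mm, so about 18 N in all.
- seal_right (a joint): The same for the right bay.
- cassette: Gel cassette: two clear glass plates in a navy-blue frame, loose, 12 thick (x) x 100 wide (y) x 80 high mm, 0.18 kg, standing upright in the left or right bay, its back 0.5 to 2.5 mm off the seal. Origin at the middle of its underside, z up, x towards the back wall; back face at x +6, front face at x -6. Flush on the wall its origin is at x +24 in the stand.
- blanking_block: Milky white blanking block in the other bay, loose, 0.35 kg: a plate 12 x 100 x 80 high mm like the cassette, with a boss 54 wide that stands out 18 mm in front between the ramp ribs and leaves a gap of about 3 mm, too narrow for the wedge. Origin as for the cassette. Leave it alone.
- wedge: Orange clamping wedge, loose, 0.07 kg, slippery but for the tab, upright in its dock at the start. Origin at the middle of its foot, z up. Rear face upright at x +4 (the side for the cassette); front face leans out, 3 mm per 10 mm of height: 8 thick at the chamfered foot, 25 at the shoulder (z 58). Body 80 wide (y), ears 92. Pushing it home takes some 8 N downwards; let go, it is pushed up again.
- wedge_tab (a point): Centre of the grip tab on top of the wedge: 12 thick (x) x 34 wide (y) mm, reaching from z 60 to z 104 in the wedge; this point at x -6, y 0, z +82.
- dock: Grey parking dock of the wedge, fixed, 50 deep (x) x 130 wide (y) x 38 high mm. Origin on the bench under its middle, z up. The wedge stands in it with parallel axes, foot at z 8 over the origin; a steel ball on a spring clicks into a notch of each ear. Pulled straight up it comes free with 5 to 10 N and is clear of the guides after 35 mm.
- comb: White toothed gel comb lying flat, 26 x 88 x 4 mm, loose bystander. Origin at the middle of its underside.
- timer: White countdown timer standing up, 31 x 60 x 60 mm, loose bystander. Origin at the middle of its underside.
- dropper_bottle: Amber dropper bottle, 36 mm across, 113 mm high, loose bystander. Origin at the middle of its underside.
Not all that is in view belongs to the job. What is shaped like the cassette but pink is not meant.

How it is judged:
On the way, in this order (a step that is already met when the one before it is completed fails the run):
1. the wedge has been pulled up out of the dock ((z of wedge in the frame of dock above 0.05 m or horizontal distance between wedge and dock above 0.15 m)), for 0.05 s.
2. the foot of the wedge is in the gap in front of the cassette, at least 15 mm down (y of wedge in the frame of cassette between -0.012 and 0.012 m and x of wedge in the frame of cassette between -0.026 and -0.004 m and z of wedge in the frame of cassette below 0.065 m and angle between wedge's own z axis and vertical below 0.2 rad), for 0.1 s.
At the end, for the whole second after the job is handed in: The cassette is upright, square and flush on the wall (within 0.8 mm), pressed by the upright, centred wedge (over 8 N), which bears on the ramps within 12 mm of its nominal height; the fingers still hold it (over 3 N). Block moved under 4 mm, bystanders under 25 mm; at rest (x of cassette in the frame of casting_stand above 0.0232 m and angle between the x axis of cassette and the x axis of casting_stand, either way round below 0.03 rad and angle between cassette's own z axis and vertical below 0.03 rad and z of cassette in the frame of casting_stand below 0.016 m and y of wedge in the frame of cassette between -0.012 and 0.012 m and x of wedge in the frame of cassette between -0.026 and -0.004 m and z of wedge in the frame of casting_stand between 0.02 and 0.046 m and angle between wedge's own z axis and vertical below 0.08 rad and angle between the x axis of wedge and the x axis of casting_stand, either way round below 0.08 rad and x of wedge in the frame of casting_stand above -0.01 m and contact force between wedge and cassette above 8 N and contact force between wedge and casting_stand above 2 N and contact force between the fingers and wedge above 3 N and linear speed of wedge below 0.02 m/s and linear speed of cassette below 0.01 m/s and distance of blanking_block from where it was at the start of the episode below 0.004 m and distance of each of comb, timer, dropper_bottle from where it was at the start of the episode below 0.025 m); the arm keeps its last pose, push and grip.
It fails at once if the blanking block was shifted or lifted by more than 8 mm (distance of blanking_block from where it was at the start of the episode above 0.008 m).
It fails at once if the cassette was knocked over or lifted out (angle between cassette's own z axis and vertical above 0.3 rad or z of cassette in the frame of casting_stand above 0.04 m).
It fails at once if a bystander was knocked away or tipped over (distance of any of comb, timer, dropper_bottle from where it was at the start of the episode above 0.04 m or angle between any of comb, timer, dropper_bottle's own z axis and vertical above 0.5 rad).
It also fails if it takes over 40 s, if anything falls off the work surface, if the arm or the gripper's body presses on something with over 40 N, if the wrist force passes 120 N, or if a joint passes its speed limit or range.

## Robot

A 6-joint arm with a two-finger parallel gripper is mounted at the origin on a cart in front of the work surface, level with it; the furniture and walls round the work are solid. World frame = base frame: x ahead of the robot, y to its left, z up, the work surface at z = 0. Lengths are in m, angles in rad, forces in N, time in s.
With the tool pointing down it reaches from about 0.325 to 0.85 m from the base axis. Payload 4.4 kg.
Tool frame: the origin (TCP) lies midway between the tips of the shut fingers; the grasp point (between the pads) lies 19 mm behind it; z points along the fingers, y is the line along which they close (so a half turn about z gives the same grasp; the last joint's range is limited). The gripper opens to 94 mm and grips with 3 to 60 N. Pads are 16 mm wide; open, the fingers measure 119 mm over their backs; the gripper's body (75 mm by 177 mm) begins 78 mm behind the grasp point.
Start: joints at [1.042, 0.207, 1.542, -0, 1.393, -0.15], TCP at [0.213, 0.534, 0.205] pointing down, gripper open.
Joint ranges: [-2.73, 2.73], [-0.86, 2.22], [0.23, 2.46], [-1.11, 4.25], [0.08, 2.63], [-2.82, 2.82]. Speed limits (rad/s): [2.79, 2.79, 3.14, 3.14, 3.14, 3.14].

## Interface

Orientations are given as a 3x3 rotation matrix whose columns are the frame's x, y, z axes.
In Python, from workcell import arm gives the robot as it stands.
- The arm moves only by the tool play_rows, never from a script. Its argument "steps" is a list of rows, each an object of numbers: "x", "y", "z": the shift along the tool's x, y, z in mm; "roll": the turn about the tool's z in rad; "jaw": the closure in counts, from 0 (fully open) to 255 (shut). In form: [{"x": .., "y": .., "z": .., "roll": .., "jaw": ..}, ...]. A call has 1 to 5 rows; each row shifts and turns the commanded pose from where the row before left it, along the tool's axes as they then stand; what a row does not reach is not made up. A row lasts 1/8 s, in which the tool goes at most 62.5 mm and 10.7 degrees, less where a joint would pass 70% of its speed; a pose out of reach is approached as far as the arm can. A call with a gripper value outside its range is refused whole. The fingers move at their own pace and stop on an object; "squeeze" is the grip in N (left out, the last holds). Time passes only in rows, so rows that do not move let the fingers close. It gives the time, the measured TCP pose, the force, the opening and the grip force at its end, in the units of the state.
- arm.sense(): the state, without advancing time (a new reading comes with each control period).
- arm.snapshot(name): name is "side" or "top" or "wrist"; returns (picture, depth): 480x640x3 uint8, red, green, blue; 480x640 float32, m along the optical axis (not along the pixel's ray), 0 where there is no reading.
- arm.calibration(name): a dict with "fx", "fy", "cx", "cy" (pixels), "k1" (the pictures are not rectified: a ray, as slopes to the right and down, at radius r is drawn at 1 + k1 r^2 times it, then the intrinsics apply), "R" (3x3) and "t" (3): a world point X has camera coordinates R X + t; the wrist camera has in their place "hand_eye" (4x4, takes a point from camera to tool coordinates, whose origin is the TCP and whose axes are the flange's). Camera axes: x right, y down, z forward; pixel columns grow to the right and rows downward; lengths in m; the calibration is good to about 2 mm. A picture is of the moment at which its call begins: read the wrist's pose just before it. calibration takes no time and is no camera call.
- arm.job_done(): hands the job in; it is judged then, once.
The state is a dict: "time": time; "joint_pos": joint angles; "qd": joint speeds; "effort": joint torques, N m; "position": TCP position; "eef_rot": TCP orientation; "ft_force": force on the tool from outside, world axes, zero at the start; "torque": the same for the moment, N m; "opening": finger opening in m; "gripper_force": force on a finger pad.
Only numpy, scipy, OpenCV 4.12 (cv2) and the standard library are available. Lean on these libraries where they do the work, as an engineer would, in place of code of your own. Each camera call takes 0.05 s, during which the arm holds its last target. There are 200 camera calls.

## Working session

There is one attempt and no reset: what is moved stays moved. The work goes in short steps, Python scripts to look and compute and a tool call to move; the robot and the scene stay as the last step left them, time stands still between calls to the robot, and variables do not carry over. Pictures are saved under pics/ and viewed, at most 10 in all, crops included, and the job is handed in when it is done.

Besides the shell and the picture viewer there is one more tool, called after "Emit:" by a JSON object that holds its "fn" and its "kwargs". play_rows: Moves the arm, as the interface text tells. Its arguments: {"type":"object","properties":{"steps":{"type":"array","items":{"type":"object","properties":{"x":{"type":"number"},"y":{"type":"number"},"z":{"type":"number"},"roll":{"type":"number"},"jaw":{"type":"number"}}}},"squeeze":{"type":"number"}},"required":["steps"]}

```bash
mkdir -p pics; cat > h.py <<'E'
import numpy as np, cv2
from workcell import arm
def snap(n, save=None):
    s=arm.sense(); p,d=arm.snapshot(n)
    if save: cv2.imwrite('pics/'+save, p[:,:,::-1])
    return p,d,s
def points(n,d,s):
    """world XYZ for every pixel"""
    c=arm.calibration(n); h,w=d.shape
    K=np.array([[c['fx'],0,c['cx']],[0,c['fy'],c['cy']],[0,0,1.]])
    uv=np.stack(np.meshgrid(np.arange(w),np.arange(h)),-1).reshape(-1,1,2).astype(float)
    r=cv2.undistortPoints(uv,K,np.array([c['k1'],0,0,0.])).reshape(h,w,2)
    P=np.dstack([r*d[...,None],d])
    if 'hand_eye' in c:
        H=np.array(c['hand_eye']); R=np.array(s['eef_rot'])
        return (P@H[:3,:3].T+H[:3,3])@R.T+np.array(s['position'])
    return (P-np.array(c['t']))@np.array(c['R'])
E
python3 - <<'E'
from h import *
print(arm.sense())
for n in('side','top'):
    p,d,s=snap(n,n+'0.png'); c=arm.calibration(n); print(n,c)
    np.savez(n+'0.npz',p=p,P=points(n,d,s),d=d)
E
```

```text
{'time': 0.0, 'joint_pos': array([ 1.04146939e+00,  2.07409765e-01,  1.54291387e+00, -2.16028411e-05,
        1.39346553e+00, -1.50487541e-01]), 'qd': array([ 9.35318532e-04,  1.14806073e-03, -7.24202116e-04, -8.76274611e-05,
        1.69496816e-03,  1.09965208e-03]), 'effort': array([ 9.86109626e-04, -3.70871115e+01, -2.81423628e+01,  7.01015792e-02,
        3.59930936e-02, -1.61306548e-04]), 'position': array([0.21227111, 0.53354312, 0.20431561]), 'eef_rot': array([[-9.29095752e-01,  3.69837658e-01, -1.09077951e-03],
       [ 3.69839138e-01,  9.29093847e-01, -1.90664917e-03],
       [ 3.08285864e-04, -2.17487260e-03, -9.99997587e-01]]), 'ft_force': array([0.15399973, 0.52080633, 0.2699191 ]), 'torque': array([ 0.0299463 , -0.00660681, -0.0542924 ]), 'gripper_force': 0.0, 'opening': 0.09378616886589816}
side {'fx': 560.4521905347121, 'fy': 560.4521905347121, 'cx': 318.61140263359187, 'cy': 242.47028044454206, 'k1': -0.0667731166835023, 'R': array([[ 0.99030646, -0.13834779, -0.01236918],
       [-0.0771946 , -0.47415205, -0.87705235],
       [ 0.11547339,  0.86950545, -0.48023554]]), 't': array([-0.48975451,  0.26753125,  0.76457134])}
top {'fx': 583.6398911065851, 'fy': 583.6398911065851, 'cx': 316.1339007429785, 'cy': 249.8184844846292, 'k1': -0.13888695943021476, 'R': array([[ 0.0115035 , -0.99992375, -0.00449068],
       [-0.9980028 , -0.0112022 , -0.0621685 ],
       [ 0.06211346,  0.00519686, -0.99805557]]), 't': array([0.32707741, 0.57413303, 0.94390018])}
```

View pics/side0.png

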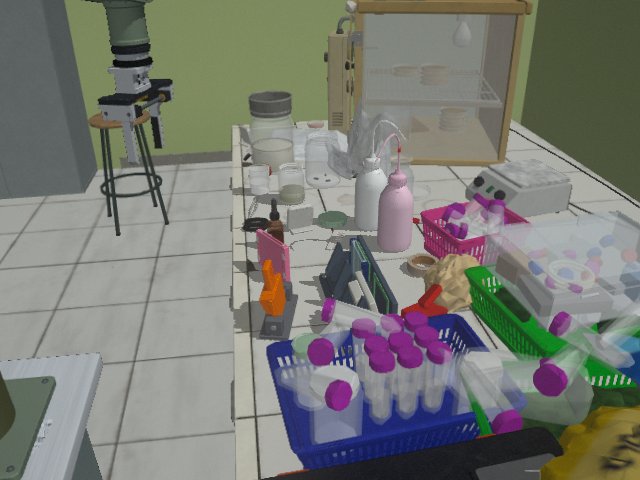

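View pics/top0.png

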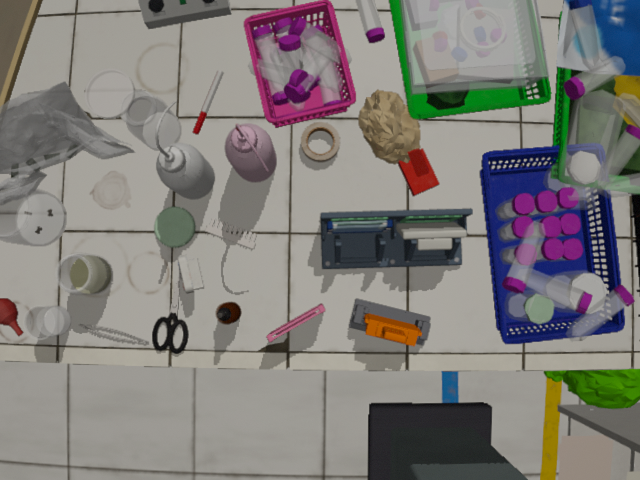

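Side and top views: the stand is at about (395,238) in top, with the cassette in its left bay (355,225) and the block in the right (432,235). The wedge and dock are at (390,322), turned slightly. The pink decoy is at (295,322) and the bottle at (228,312). Next I measure the poses with depth.

```bash
python3 - <<'E'
from h import *
f=np.load('top0.npz'); p,P,d=f['p'],f['P'],f['d']
print('bench z',np.median(P[290:310,440:470,2]), 'nodata',(d==0).mean())
def rect(m,name):
    q=P[m][:,:2]*1000
    r=cv2.minAreaRect(q.astype(np.float32)); print(name,m.sum(),np.round(r[0],1),np.round(r[1],1),round(r[2],2)); return r
def reg(u0,u1,v0,v1):
    m=np.zeros(d.shape,bool); m[v0:v1,u0:u1]=True; return m&(d>0)
hsv=cv2.cvtColor(p,cv2.COLOR_RGB2HSV)
S=reg(312,480,203,275); 
m=S&(P[...,2]>.02)&(P[...,2]<.1); m=cv2.morphologyEx(m.astype(np.uint8),cv2.MORPH_OPEN,np.ones((3,3)))>0
rect(m,'stand')
hi=S&(P[...,2]>.085)&(P[...,2]<.1)
rect(hi,'hi')
org=reg(340,440,295,355)&(hsv[...,0]<20)&(hsv[...,1]>150)
print('org z',np.percentile(P[org][:,2],[2,25,50,75,98]))
rect(org&(P[...,2]>.1),'tab'); rect(org&(P[...,2]<.09)&(P[...,2]>.05),'body')
D=reg(340,440,295,355)
dk=D&(P[...,2]>.03)&(P[...,2]<.045)
rect(dk&~org,'dock top'); rect(D&(P[...,2]>.02),'dock all')
cv2.imwrite('pics/crop.png',np.vstack([cv2.resize(p[200:360,310:480,::-1],None,fx=3.6,fy=3.6,interpolation=cv2.INTER_CUBIC)]))
E
```

```text
bench z -0.001585108009103556 nodata 0.0039680989583333335
stand 4917 [591.1 208.2] [ 78.2 234. ] 2.34
hi 2418 [599.7 209.2] [ 61.9 233.8] 0.75
org z [0.01547013 0.05878461 0.06434927 0.07069054 0.11069939]
tab 192 [436.8 214.5] [34.4 13.2] 76.74
body 686 [440.5 213.8] [92.9 26.7] 76.52
dock top 386 [452.1 210.4] [125.1  32.5] 76.29
dock all 1537 [447.4 211.8] [125.6  42.3] 76.29
```

View pics/crop.png

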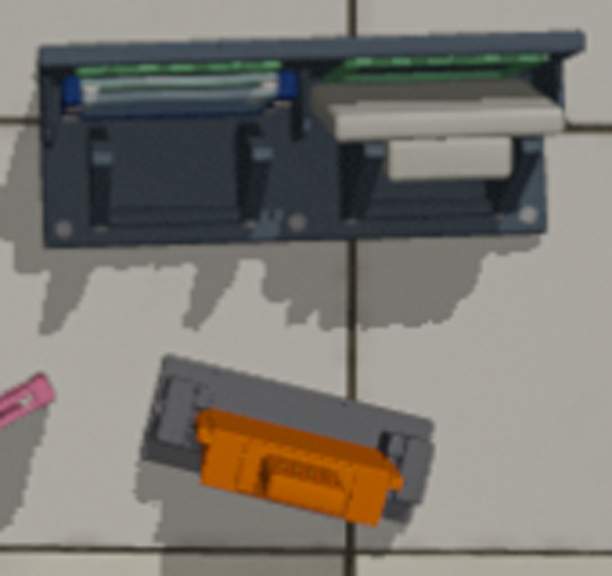

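```bash
python3 - <<'E'
from h import *
print(arm.calibration('wrist'))
f=np.load('top0.npz'); p,P,d=f['p'],f['P'],f['d']
S=np.zeros(d.shape,bool); S[203:275,312:480]=True
z=P[...,2]; S&=d>0
hsv=cv2.cvtColor(p,cv2.COLOR_RGB2HSV).astype(int)
g=S&(hsv[...,2]<110)&(hsv[...,1]<120)&(z>.085)&(z<.1)
# back edge / wall: per column rearmost slate point & foremost stand point z~10
for nm,m,fn in(('rear top edge',g,np.max),('front bottom edge',S&(z>.004)&(z<.03)&(hsv[...,2]<110),np.min)):
    pts=[]
    for u in range(325,465,2):
        q=P[:,u][m[:,u]]
        if len(q): i=np.argmax(q[:,0]) if fn is np.max else np.argmin(q[:,0]); pts.append(q[i])
    pts=np.array(pts); k=np.polyfit(pts[:,1],pts[:,0],1); r=pts[:,0]-np.polyval(k,pts[:,1]); o=abs(r)<.003
    k=np.polyfit(pts[o,1],pts[o,0],1); print(nm,len(pts),o.sum(),'yaw deg',-np.degrees(k[0]),'x at y=.21',np.polyval(k,.21), 'z',np.median(pts[:,2]),'yrange',pts[:,1].min(),pts[:,1].max())
q=P[g]; print('g y range',np.percentile(q[:,1],[0.5,99.5]))
for nm,m in(('green',S&(hsv[...,0]>45)&(hsv[...,0]<90)&(hsv[...,1]>80)),('blue',S&(hsv[...,0]>108)&(hsv[...,0]<128)&(hsv[...,1]>140)&(z>.07)),('white',S&(hsv[...,1]<50)&(hsv[...,2]>130)&(z>.07))):
    q=P[m]*1000; print(nm,m.sum(),np.percentile(q,[2,50,98],axis=0).round(1).tolist())
E
```

```text
{'fx': 351.1983601493682, 'fy': 351.1983601493682, 'cx': 319.5232647528447, 'cy': 244.48863206982585, 'k1': 0.0197547636989977, 'hand_eye': array([[ 1.26548793e-03, -9.58762707e-01, -2.84204979e-01,
         8.23448907e-02],
       [ 9.99999167e-01,  1.28594779e-03,  1.14593666e-04,
         5.86933768e-04],
       [ 2.55604630e-04, -2.84204887e-01,  9.58763535e-01,
        -1.79484459e-01],
       [ 0.00000000e+00,  0.00000000e+00,  0.00000000e+00,
         1.00000000e+00]])}
rear top edge 70 70 yaw deg 2.244851213741575 x at y=.21 0.6275727146919468 z 0.09095042708364881 yrange 0.10765839385105255 0.320282916156532
front bottom edge 69 69 yaw deg 2.3542483328780355 x at y=.21 0.5452075123367162 z 0.00905192585768207 yrange 0.09077782009019598 0.318538331985245
g y range [0.09593459 0.32484166]
green 451 [[613.1, 112.4, 19.8], [619.3, 178.1, 84.2], [622.3, 306.2, 89.9]]
blue 61 [[599.5, 218.8, 87.5], [606.8, 223.7, 90.4], [614.4, 315.5, 92.8]]
white 942 [[571.3, 106.4, 76.2], [591.4, 153.5, 87.8], [628.1, 291.4, 92.7]]
```

Emit:
{"fn": "play_rows", "kwargs": {"steps": [{"z": -12,"roll": 0.178,"jaw": 0},{"z": -12,"roll": 0.178},{"z": -12,"roll": 0.178},{"z": -12,"roll": 0.178},{"z": -12,"roll": 0.178}]}}

```text
schema error: expected keys x, y, z, roll, jaw
```

Emit:
{"fn": "play_rows", "kwargs": {"steps": [{"z": -12,"roll": 0.178},{"z": -12,"roll": 0.178},{"z": -12,"roll": 0.178}]}}

```text
schema error: expected keys x, y, z, roll, jaw
```

Emit:
{"fn": "play_rows", "kwargs": {"steps": [{"x": 0,"y": 0,"z": -12,"roll": 0.178,"jaw": 0},{"x": 0,"y": 0,"z": -12,"roll": 0.178,"jaw": 0},{"x": 0,"y": 0,"z": -12,"roll": 0.178,"jaw": 0},{"x": 0,"y": 0,"z": -12,"roll": 0.178,"jaw": 0},{"x": 0,"y": 0,"z": -12,"roll": 0.178,"jaw": 0}]}}

```text
time: 0.72
position: [0.2124, 0.5339, 0.2651]
eef_rot: [[-0.292, 0.956, -0.001], [0.956, 0.292, -0.001], [-0.001, -0.001, -1.0]]
ft_force: [0.5, -0.0, 0.6]
opening: 0.0935
gripper_force: 0.0
```

Emit:
{"fn": "play_rows", "kwargs": {"steps": [{"x": 0,"y": 0,"z": -12,"roll": 0.178,"jaw": 0},{"x": 0,"y": 0,"z": -12,"roll": 0.178,"jaw": 0},{"x": 0,"y": 0,"z": -12,"roll": 0.178,"jaw": 0}]}}

```text
time: 1.1
position: [0.2124, 0.5339, 0.3011]
eef_rot: [[0.236, 0.972, -0.001], [0.972, -0.236, -0.001], [-0.001, -0.0, -1.0]]
ft_force: [0.0, 0.1, 0.1]
opening: 0.0943
gripper_force: 0.0
```

```bash
cat >> h.py <<'E'
def delta(target):
    s=arm.sense(); R=np.array(s['eef_rot']); p=np.array(s['position'])
    yaw=np.degrees(np.arctan2(R[1,1],R[0,1]))
    print('pos',p.round(4),'yaw of tool y',yaw.round(2),'tool-axis mm',(R.T@(np.array(target)-p)*1000).round(1),'F',s['ft_force'].round(2),'t',s['time'],'open',round(s['opening'],4),'grip',round(s['gripper_force'],1)); return s
E
python3 - <<'E'
from h import *
s=delta([.437,.2145,.30]); print(s['eef_rot'].round(3).tolist(), s['joint_pos'].round(2))
E
```

```text
pos [0.2124 0.5339 0.3011] yaw of tool y -13.63 tool-axis mm [-257.5  293.5    1.3] F [0.05 0.07 0.11] t 1.1 open 0.0943 grip 0.0
[[0.236, 0.972, -0.001], [0.972, -0.236, -0.001], [-0.001, -0.0, -1.0]] [1.04 0.15 1.41 0.   1.58 1.28]
```

Emit:
{"fn": "play_rows", "kwargs": {"steps": [{"x": -43,"y": 44,"z": 0,"roll": 0,"jaw": 0},{"x": -43,"y": 44,"z": 0,"roll": 0,"jaw": 0},{"x": -43,"y": 44,"z": 0,"roll": 0,"jaw": 0},{"x": -43,"y": 44,"z": 0,"roll": 0,"jaw": 0},{"x": -43,"y": 44,"z": 0,"roll": 0,"jaw": 0}]}}

```text
time: 1.72
position: [0.3777, 0.2726, 0.3011]
eef_rot: [[0.23, 0.973, -0.0], [0.973, -0.23, -0.0], [-0.0, -0.0, -1.0]]
ft_force: [0.6, 0.4, 0.5]
opening: 0.0944
gripper_force: 0.0
```

Emit:
{"fn": "play_rows", "kwargs": {"steps": [{"x": -42,"y": 44,"z": 0,"roll": 0,"jaw": 0},{"x": 0,"y": 29,"z": 0,"roll": 0,"jaw": 0},{"x": 0,"y": 0,"z": 0,"roll": 0,"jaw": 0},{"x": 0,"y": 0,"z": 0,"roll": 0,"jaw": 0}]}}

```text
time: 2.22
position: [0.4378, 0.217, 0.3009]
eef_rot: [[0.229, 0.973, -0.002], [0.973, -0.229, -0.0], [-0.0, -0.002, -1.0]]
ft_force: [-0.1, -0.6, 0.1]
opening: 0.094
gripper_force: 0.0
```

```bash
python3 - <<'E'
from h import *
delta([.437,.2145,.30])
p,d,s=snap('wrist','w1.png'); np.savez('w1.npz',p=p,P=points('wrist',d,s),d=d)
E
```

```text
pos [0.4378 0.217  0.3009] yaw of tool y -13.27 tool-axis mm [-2.7 -0.2  0.9] F [-0.13 -0.65  0.15] t 2.225 open 0.094 grip 0.0
```

View pics/w1.png

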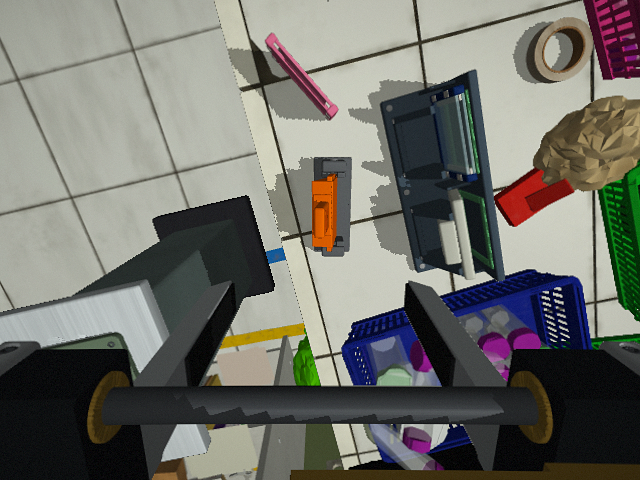

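The wrist view shows the wedge at (325,210) in its dock. The stand is at about (440,175), with the cassette at (458,130) and the block at (455,235). I'll measure all of these in this view.

```bash
cat > meas.py <<'E'
from h import *
import sys
def line(pts,nm):
    """fit x=a*y+b"""
    pts=np.array(pts); k=np.polyfit(pts[:,1],pts[:,0],1)
    for _ in range(3):
        o=abs(pts[:,0]-np.polyval(k,pts[:,1]))<.002; k=np.polyfit(pts[o,1],pts[o,0],1)
    print(nm,len(pts),o.sum(),'yaw',round(-np.degrees(k[0]),2),'x@.21 %.4f x@.266 %.4f'%(np.polyval(k,.21),np.polyval(k,.266)),'z',np.median(pts[:,2]).round(4),'y',pts[:,1].min().round(4),pts[:,1].max().round(4))
def rect(P,m,nm):
    r=cv2.minAreaRect((P[m][:,:2]*1000).astype(np.float32)); print(nm,m.sum(),np.round(r[0],1),np.round(r[1],1),round(r[2],2),'z',np.median(P[m][:,2]).round(4))
def run(f):
    f=np.load(f); p,P,d=f['p'],f['P'],f['d']; x,y,z=P[...,0],P[...,1],P[...,2]
    hsv=cv2.cvtColor(p,cv2.COLOR_RGB2HSV).astype(int); H,Sa,V=hsv[...,0],hsv[...,1],hsv[...,2]
    ok=d>0
    org=ok&(H<20)&(Sa>150)&(x>.38)&(x<.5)&(y>.13)&(y<.29)
    rect(P,org&(z>.1)&(z<.125),'tab'); rect(P,org&(z>.05)&(z<.09),'body')
    rect(P,ok&~org&(z>.03)&(z<.045)&(x>.40)&(x<.5)&(y>.13)&(y<.29),'dock')
    S=ok&(x>.53)&(x<.65)&(y>.07)&(y<.35)
    print('bench',np.median(z[ok&(x>.49)&(x<.52)&(y>.15)&(y<.28)]).round(4))
    st=S&(V<120)&(Sa<130)&~((H>45)&(H<90))
    w=st&(z>.086)&(z<.1)&(x>.605)
    yy=np.arange(.10,.32,.003)
    col=lambda m,fn:[P[m&(abs(y-a)<.002)][fn(P[m&(abs(y-a)<.002)][:,0])] for a in yy if (m&(abs(y-a)<.002)).any()]
    line(col(w,np.argmax),'wall rear'); line(col(w,np.argmin),'wall front')
    line(col(st&(z>.003)&(z<.02),np.argmin),'stand front')
    rect(P,cv2.morphologyEx((st&(z>.004)&(z<.1)).astype(np.uint8),cv2.MORPH_OPEN,np.ones((3,3)))>0,'stand all')
    b=S&(H>105)&(H<130)&(Sa>140)&(z>.075)&(z<.1); rect(P,b,'cassette blue'); 
    for e in (P[b&(y<.255)],P[b&(y>.28)]):
        if len(e): print('  end',len(e),np.percentile(e*1000,[3,50,97],axis=0).round(1).tolist())
    wh=S&(Sa<60)&(V>130)&(z>.08)&(z<.1)&(y<.205); rect(P,wh,'block')
    gr=S&(H>45)&(H<90)&(Sa>80)&(z>.06); rect(P,gr&(y>.21),'green L')
if __name__=='__main__': run(sys.argv[1])
E
python3 meas.py w1.npz
```

```text
tab 367 [438.2 215.5] [33.  12.1] 76.83 z 0.1104
body 1105 [441.3 214. ] [91.6 26.5] 77.41 z 0.0655
dock 578 [454.9 211.2] [121.9  28.4] 76.92 z 0.0377
bench 0.4161
wall rear 74 74 yaw 2.42 x@.21 0.6295 x@.266 0.6272 z 0.0914 y 0.1008 0.3179
wall front 74 30 yaw 5.97 x@.21 0.6158 x@.266 0.6099 z 0.0906 y 0.1014 0.3206
stand front 74 74 yaw 2.48 x@.21 0.5452 x@.266 0.5428 z 0.0092 y 0.0998 0.3184
stand all 12339 [587.8 209.5] [ 85.6 235.6] 2.46 z 0.0286
cassette blue 245 [612.5 210.7] [ 17.3 231.3] 2.5 z 0.0915
  end 105 [[603.7, 218.7, 79.3], [607.1, 222.5, 91.9], [614.9, 226.0, 93.6]]
  end 140 [[599.6, 309.7, 78.5], [603.2, 313.8, 91.5], [615.9, 318.0, 93.3]]
block 1393 [602.4 151.4] [61.2 99.3] 2.46 z 0.0897
green L 372 [614.6 267.7] [ 10.  109.3] 1.11 z 0.088
```

Measured values agree between the two views:

| Item | World position (m) | Yaw |
|---|---|---|
| Tab | (0.438, 0.215) | −13.1° |
| Stand origin | about (0.588, 0.2095) | +2.45° |
| Cassette | (0.605, 0.268), 1.1 mm off the seal | +2.45° |

Now I descend and grip.

Emit:
{"fn": "play_rows", "kwargs": {"steps": [{"x": -2,"y": 0,"z": 50,"roll": 0,"jaw": 0},{"x": 0,"y": 0,"z": 50,"roll": 0,"jaw": 0},{"x": 0,"y": 0,"z": 50,"roll": 0,"jaw": 0},{"x": 0,"y": 0,"z": 45,"roll": 0,"jaw": 0},{"x": 0,"y": 0,"z": 28,"roll": 0,"jaw": 0}]}}

```text
time: 2.9
position: [0.4355, 0.2154, 0.0762]
eef_rot: [[0.228, 0.974, -0.003], [0.974, -0.228, -0.001], [-0.002, -0.003, -1.0]]
ft_force: [0.2, 0.5, 0.7]
opening: 0.094
gripper_force: 0.0
```

Emit:
{"fn": "play_rows", "kwargs": {"steps": [{"x": 0,"y": 0,"z": 0,"roll": 0,"jaw": 0},{"x": 0,"y": 0,"z": 0,"roll": 0,"jaw": 255},{"x": 0,"y": 0,"z": 0,"roll": 0,"jaw": 255},{"x": 0,"y": 0,"z": 0,"roll": 0,"jaw": 255},{"x": 0,"y": 0,"z": 0,"roll": 0,"jaw": 255}], "squeeze": 20}}

```text
time: 3.52
position: [0.4388, 0.2149, 0.0791]
eef_rot: [[0.23, 0.973, 0.001], [0.973, -0.23, 0.0], [0.001, 0.001, -1.0]]
ft_force: [-0.4, 0.5, -0.1]
opening: 0.0572
gripper_force: 0.0
```

Emit:
{"fn": "play_rows", "kwargs": {"steps": [{"x": 0,"y": 0,"z": 0,"roll": 0,"jaw": 255},{"x": 0,"y": 0,"z": 0,"roll": 0,"jaw": 255},{"x": 0,"y": 0,"z": 0,"roll": 0,"jaw": 255},{"x": 0,"y": 0,"z": 0,"roll": 0,"jaw": 255}], "squeeze": 45}}

```text
time: 4.03
position: [0.4382, 0.2148, 0.0784]
eef_rot: [[0.23, 0.973, -0.0], [0.973, -0.23, -0.0], [-0.0, -0.0, -1.0]]
ft_force: [0.4, -0.7, -0.4]
opening: 0.0176
gripper_force: 0.0
```

Emit:
{"fn": "play_rows", "kwargs": {"steps": [{"x": 0,"y": 0,"z": 0,"roll": 0,"jaw": 255},{"x": 0,"y": 0,"z": 0,"roll": 0,"jaw": 255},{"x": 0,"y": 0,"z": 0,"roll": 0,"jaw": 255}], "squeeze": 45}}

```text
time: 4.4
position: [0.4446, 0.2142, 0.0804]
eef_rot: [[0.229, 0.973, 0.014], [0.973, -0.229, -0.001], [0.002, 0.013, -1.0]]
ft_force: [9.3, -2.8, -2.4]
opening: 0.0119
gripper_force: 44.8
```

```bash
python3 - <<'E'
from h import *
s=delta([.437,.2145,.08])
p,d,_=snap('side'); pt,dt,_=snap('top')
P=points('top',dt,s); x,y,z=[P[...,i] for i in range(3)]
a=cv2.resize(p[200:350,220:330,::-1],None,fx=4,fy=4,interpolation=cv2.INTER_CUBIC)
b=cv2.resize(pt[290:350,345:435,::-1],None,fx=4,fy=4,interpolation=cv2.INTER_CUBIC)
c=np.zeros((600,800,3),np.uint8); c[:600,:440]=a; c[:240,440:800]=b; cv2.imwrite('pics/g1.png',c)
hsv=cv2.cvtColor(pt,cv2.COLOR_RGB2HSV); org=(hsv[...,0]<20)&(hsv[...,1]>150)&(x>.38)&(x<.5)&(y>.13)&(y<.29)
from meas import rect
rect(P,org&(z>.05)&(z<.09),'body'); rect(P,org&(z>.005)&(z<.13),'org all')
E
```

```text
pos [0.4446 0.2142 0.0804] yaw of tool y -13.25 tool-axis mm [-1.5 -7.4  0.3] F [ 9.34 -2.77 -2.35] t 4.4 open 0.0119 grip 44.8
body 235 [451.5 243.8] [26.4 26.2] 2.28 z 0.0661
org all 260 [450.3 243.9] [31.4 26.2] 76.25 z 0.0659
```

View pics/g1.png

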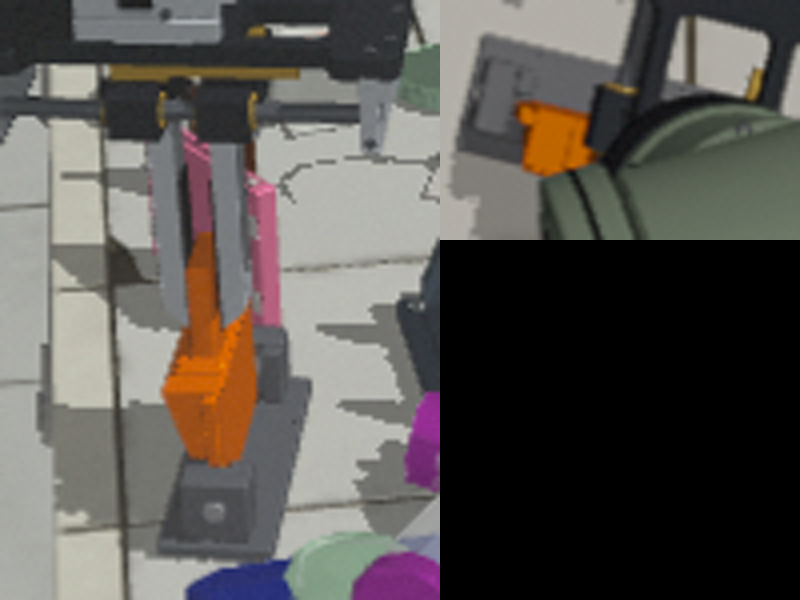

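The tab sits between both pads, at about (205,290) in the crop, but the arm was drawn about 6 mm in x. I pull straight up and check how the wedge lies in the fingers.

Emit:
{"fn": "play_rows", "kwargs": {"steps": [{"x": 0,"y": 0,"z": -6,"roll": 0,"jaw": 255},{"x": 0,"y": 0,"z": -8,"roll": 0,"jaw": 255},{"x": 0,"y": 0,"z": -8,"roll": 0,"jaw": 255},{"x": 0,"y": 0,"z": -8,"roll": 0,"jaw": 255},{"x": 0,"y": 0,"z": -8,"roll": 0,"jaw": 255}], "squeeze": 45}}

```text
time: 5.12
position: [0.4374, 0.2147, 0.1164]
eef_rot: [[0.23, 0.973, -0.002], [0.973, -0.23, -0.0], [-0.001, -0.002, -1.0]]
ft_force: [-1.5, 0.3, 0.1]
opening: 0.0122
gripper_force: 45.0
```

Emit:
{"fn": "play_rows", "kwargs": {"steps": [{"x": 0,"y": 0,"z": -20,"roll": 0,"jaw": 255},{"x": 0,"y": 0,"z": -30,"roll": 0,"jaw": 255},{"x": 0,"y": 0,"z": -30,"roll": 0,"jaw": 255},{"x": 0,"y": 0,"z": -30,"roll": 0,"jaw": 255},{"x": 0,"y": 0,"z": 0,"roll": 0,"jaw": 255}], "squeeze": 45}}

```text
time: 5.75
position: [0.4395, 0.2154, 0.2287]
eef_rot: [[0.23, 0.973, 0.005], [0.973, -0.23, 0.002], [0.003, 0.004, -1.0]]
ft_force: [-1.4, 0.0, -0.7]
opening: 0.0118
gripper_force: 45.0
```

Emit:
{"fn": "play_rows", "kwargs": {"steps": [{"x": 0,"y": 0,"z": 0,"roll": -0.138,"jaw": 255},{"x": 0,"y": 0,"z": 0,"roll": -0.138,"jaw": 255},{"x": 11.5,"y": 35,"z": 0,"roll": 0,"jaw": 255},{"x": 11.5,"y": 35,"z": 0,"roll": 0,"jaw": 255},{"x": 11.5,"y": 35,"z": 0,"roll": 0,"jaw": 255}], "squeeze": 45}}

```text
time: 6.38
position: [0.5411, 0.254, 0.2238]
eef_rot: [[-0.044, 0.999, -0.004], [0.999, 0.044, -0.001], [-0.001, -0.004, -1.0]]
ft_force: [-0.7, -0.4, -0.1]
opening: 0.0118
gripper_force: 45.0
```

Emit:
{"fn": "play_rows", "kwargs": {"steps": [{"x": 11.5,"y": 35,"z": 0,"roll": 0,"jaw": 255},{"x": 0,"y": 0,"z": 0,"roll": 0,"jaw": 255},{"x": 0,"y": 0,"z": 0,"roll": 0,"jaw": 255},{"x": 0,"y": 0,"z": 0,"roll": 0,"jaw": 255}], "squeeze": 45}}

```text
time: 6.88
position: [0.5748, 0.2667, 0.2259]
eef_rot: [[-0.044, 0.999, -0.002], [0.999, 0.044, -0.0], [-0.0, -0.002, -1.0]]
ft_force: [0.5, 0.1, -0.3]
opening: 0.0117
gripper_force: 45.0
```

```bash
python3 - <<'E'
from h import *
s=delta([.5793,.2672,.2287]); print(s['eef_rot'].round(4).tolist())
c=[]
for n in('side','wrist'):
    p,d,s=snap(n); np.savez('c_'+n+'.npz',p=p,P=points(n,d,s),d=d); c.append(p)
out=np.zeros((480,800,3),np.uint8)
a=cv2.resize(c[0][150:330,290:425],None,fx=2.66,fy=2.66,interpolation=cv2.INTER_CUBIC); out[:a.shape[0],:a.shape[1]]=a
b=cv2.resize(c[1],(440,330)); out[:330,360:]=b
cv2.imwrite('pics/g2.png',out[:,:,::-1])
P=np.load('c_side.npz')['P']; p=c[0]
hsv=cv2.cvtColor(p,cv2.COLOR_RGB2HSV); m=(hsv[...,0]<20)&(hsv[...,1]>150)&(P[...,0]>.5)&(P[...,0]<.68)&(P[...,1]>.18)&(P[...,1]<.34)&(P[...,2]>.1)&(P[...,2]<.3)
q=P[m]*1000; print(m.sum(),np.percentile(q,[1,50,99],axis=0).round(1).tolist())
for z0 in range(140,270,8):
    k=q[abs(q[:,2]-z0)<4]
    if len(k)>5: print(z0,len(k),'x',np.percentile(k[:,0],[2,98]).round(1),'y',np.percentile(k[:,1],[2,98]).round(1))
E
```

```text
pos [0.5748 0.2667 0.2259] yaw of tool y 2.53 tool-axis mm [ 0.3  4.5 -2.8] F [ 0.47  0.1  -0.25] t 6.875 open 0.0117 grip 45.0
[[-0.0442, 0.999, -0.0015], [0.999, 0.0442, -0.0004], [-0.0004, -0.0015, -1.0]]
745 [[559.9, 218.1, 160.2], [573.5, 239.3, 212.4], [584.4, 295.4, 259.2]]
156 8 x [578.5 584.2] y [220.4 227.7]
164 27 x [573.5 584.7] y [217.9 250.9]
172 37 x [570.7 584.9] y [221.  270.5]
180 47 x [568.3 584. ] y [218.9 271.5]
188 55 x [565.4 584. ] y [218.4 270.7]
196 58 x [563.9 583.6] y [217.8 251.7]
204 70 x [560.8 583.5] y [218.2 269.4]
212 209 x [559.4 583.7] y [220.6 298.7]
220 48 x [564.6 580.6] y [243.7 273.3]
228 33 x [568.7 579.7] y [246.4 256.3]
236 33 x [569.1 580.7] y [246.  255.4]
244 38 x [568.6 580.5] y [247. 255.]
252 36 x [568.8 580.8] y [246.4 256.3]
260 46 x [569.3 579.2] y [247.3 274.1]
```

View pics/g2.png

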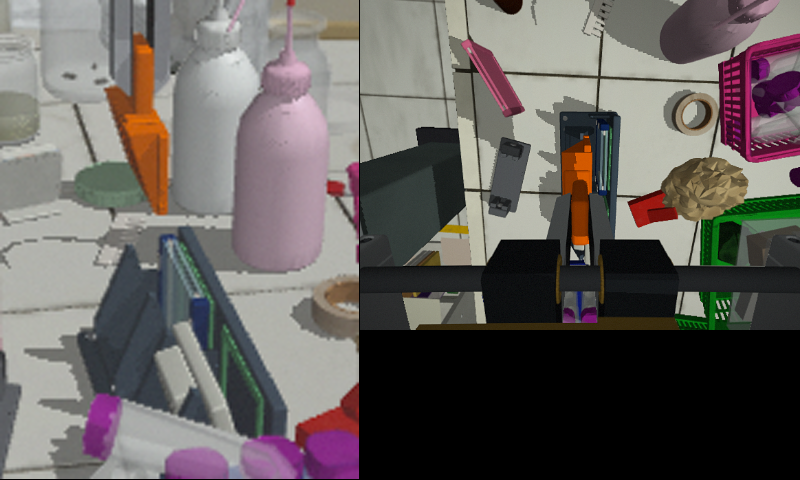

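The wedge hangs upright and centred, with its rear face at x 0.584 and the tab centred on the TCP. The foot is at about z 0.157. I shift over the gap and start down.

Emit:
{"fn": "play_rows", "kwargs": {"steps": [{"x": 2,"y": 7.5,"z": 0,"roll": 0,"jaw": 255},{"x": 0,"y": 0,"z": 18,"roll": 0,"jaw": 255},{"x": 0,"y": 0,"z": 18,"roll": 0,"jaw": 255},{"x": 0,"y": 0,"z": 18,"roll": 0,"jaw": 255},{"x": 0,"y": 0,"z": 0,"roll": 0,"jaw": 255}], "squeeze": 45}}

```text
time: 7.6
position: [0.5814, 0.2686, 0.1689]
eef_rot: [[-0.044, 0.999, -0.006], [0.999, 0.044, -0.002], [-0.002, -0.006, -1.0]]
ft_force: [-0.3, 0.8, 0.2]
opening: 0.0115
gripper_force: 45.0
```

```bash
python3 - <<'E'
from h import *
p,d,s=snap('side'); P=points('side',d,s); delta([.582,.269,.167])
hsv=cv2.cvtColor(p,cv2.COLOR_RGB2HSV).astype(int); H,S,V=hsv[...,0],hsv[...,1],hsv[...,2]
B=(P[...,0]>.53)&(P[...,0]<.66)&(P[...,1]>.19)&(P[...,1]<.34)
o=B&(H<20)&(S>150)&(P[...,2]>.08); b=B&(H>105)&(H<130)&(S>130)&(P[...,2]>.04)&(P[...,2]<.1)
for m,n in((o,'wedge'),(b,'blue')):
  q=P[m]*1000
  for z0 in range(50,216,8):
    k=q[abs(q[:,2]-z0)<4]
    if len(k)>5: print(n,z0,len(k),'x',np.percentile(k[:,0],[2,98]).round(1),'y',np.percentile(k[:,1],[2,98]).round(1))
a=p[170:320,295:415]; cv2.imwrite('pics/g3.png',cv2.resize(a,None,fx=4,fy=4,interpolation=cv2.INTER_CUBIC)[:,:,::-1])
E
```

```text
pos [0.5825 0.269  0.1706] yaw of tool y 2.52 tool-axis mm [ 0.1 -0.5  3.6] F [ 0.55 -0.21  0.51] t 7.65 open 0.0118 grip 45.0
wedge 106 28 x [582.5 591.6] y [219.3 231.6]
wedge 114 32 x [579. 591.] y [222.5 231.4]
wedge 122 40 x [575.6 590.7] y [221.5 248.6]
wedge 130 45 x [572.7 590.2] y [219.7 257.5]
wedge 138 53 x [570.2 590.4] y [220.2 256.5]
wedge 146 64 x [567.7 589.9] y [220.  282.9]
wedge 154 181 x [565.4 590.6] y [221.  301.4]
wedge 162 88 x [568.2 587.7] y [240.6 283.2]
wedge 170 30 x [575.8 586.9] y [248.3 256.3]
wedge 178 31 x [576.  586.8] y [249. 253.]
wedge 186 29 x [576.2 586.7] y [249.2 254.8]
wedge 194 30 x [575.7 586.6] y [248.3 254.6]
wedge 202 44 x [575.8 586.2] y [248.9 278.6]
blue 74 8 x [606.5 612. ] y [216.9 219.3]
blue 82 14 x [604.4 612.1] y [215.4 220.1]
blue 90 22 x [604.5 612.3] y [214.  224.3]
```

View pics/g3.png

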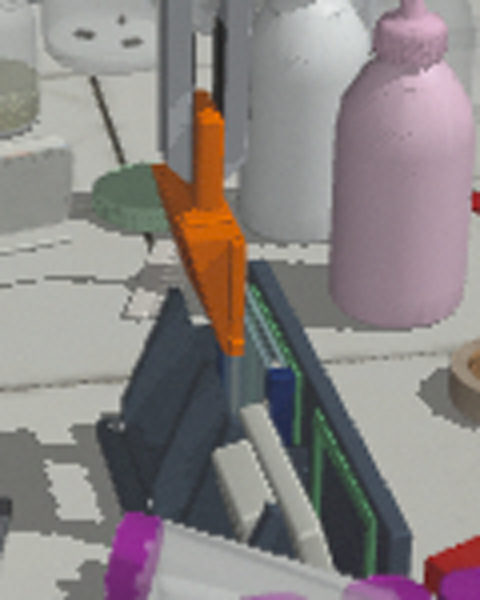

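The wedge foot is over the gap, about 10 mm in front of the cassette and centred on it in y. I go down roughly parallel to the ramp.

Emit:
{"fn": "play_rows", "kwargs": {"steps": [{"x": 0,"y": 2,"z": 8,"roll": 0,"jaw": 255},{"x": 0,"y": 1.5,"z": 8,"roll": 0,"jaw": 255},{"x": 0,"y": 1,"z": 7,"roll": 0,"jaw": 255},{"x": 0,"y": 1,"z": 7,"roll": 0,"jaw": 255},{"x": 0,"y": 0,"z": 0,"roll": 0,"jaw": 255}], "squeeze": 45}}

```text
time: 8.28
position: [0.5884, 0.2693, 0.1414]
eef_rot: [[-0.044, 0.999, -0.002], [0.999, 0.044, -0.001], [-0.0, -0.002, -1.0]]
ft_force: [0.1, 0.4, 0.2]
opening: 0.0116
gripper_force: 45.0
```

Emit:
{"fn": "play_rows", "kwargs": {"steps": [{"x": 0,"y": 1.5,"z": 5,"roll": 0,"jaw": 255},{"x": 0,"y": 1.5,"z": 5,"roll": 0,"jaw": 255},{"x": 0,"y": 0,"z": 0,"roll": 0,"jaw": 255},{"x": 0,"y": 0,"z": 0,"roll": 0,"jaw": 255}], "squeeze": 45}}

```text
time: 8.78
position: [0.5919, 0.2696, 0.1325]
eef_rot: [[-0.044, 0.999, -0.0], [0.999, 0.044, 0.0], [0.0, -0.0, -1.0]]
ft_force: [0.2, 0.0, 0.5]
opening: 0.0115
gripper_force: 45.0
```

Emit:
{"fn": "play_rows", "kwargs": {"steps": [{"x": 0,"y": 0,"z": 5,"roll": 0,"jaw": 255},{"x": 0,"y": 0,"z": 5,"roll": 0,"jaw": 255},{"x": 0,"y": 0.5,"z": 5,"roll": 0,"jaw": 255},{"x": 0,"y": 0,"z": 0,"roll": 0,"jaw": 255}], "squeeze": 45}}

```text
time: 9.28
position: [0.5921, 0.2695, 0.1166]
eef_rot: [[-0.044, 0.999, -0.001], [0.999, 0.044, -0.0], [-0.0, -0.001, -1.0]]
ft_force: [-0.9, 0.6, -0.3]
opening: 0.0116
gripper_force: 45.0
```

Emit:
{"fn": "play_rows", "kwargs": {"steps": [{"x": 0,"y": 1,"z": 4,"roll": 0,"jaw": 255},{"x": 0,"y": 1.2,"z": 4,"roll": 0,"jaw": 255},{"x": 0,"y": 0,"z": 0,"roll": 0,"jaw": 255},{"x": 0,"y": 0,"z": 0,"roll": 0,"jaw": 255}], "squeeze": 45}}

```text
time: 9.78
position: [0.5938, 0.2697, 0.1091]
eef_rot: [[-0.044, 0.999, -0.002], [0.999, 0.044, -0.0], [-0.0, -0.002, -1.0]]
ft_force: [-4.4, 0.6, 0.9]
opening: 0.0117
gripper_force: 45.0
```

Emit:
{"fn": "play_rows", "kwargs": {"steps": [{"x": 0,"y": 1.2,"z": 4,"roll": 0,"jaw": 255},{"x": 0,"y": 1.2,"z": 4,"roll": 0,"jaw": 255},{"x": 0,"y": 0,"z": 0,"roll": 0,"jaw": 255},{"x": 0,"y": 0,"z": 0,"roll": 0,"jaw": 255}], "squeeze": 45}}

```text
time: 10.28
position: [0.595, 0.2699, 0.1045]
eef_rot: [[-0.045, 0.999, -0.004], [0.999, 0.045, -0.001], [-0.001, -0.004, -1.0]]
ft_force: [-14.7, -2.4, 15.1]
opening: 0.0117
gripper_force: 45.0
```

```bash
python3 - <<'E'
from h import *
s=delta([.595,.27,.1045])
p,d,s=snap('side'); P=points('side',d,s); f=np.load('c_side.npz')
for nm,p_,P_ in(('before',f['p'],f['P']),('now',p,P)):
    hsv=cv2.cvtColor(p_,cv2.COLOR_RGB2HSV).astype(int); H,S,V=hsv[...,0],hsv[...,1],hsv[...,2]
    B=(P_[...,0]>.53)&(P_[...,0]<.66)&(P_[...,1]>.19)&(P_[...,1]<.34)
    o=B&(H<20)&(S>150)&(P_[...,2]>.03); b=B&(H>105)&(H<130)&(S>130)&(P_[...,2]>.04)&(P_[...,2]<.1)
    print(nm,'blue px',b.sum(),'x',np.percentile(P_[b][:,0]*1000,[5,25,50,75,95]).round(1))
    q=P_[o]*1000
    if nm=='now': print('orange top z',np.percentile(q[:,2],[99.5]),[(z,np.percentile(q[abs(q[:,2]-z)<4][:,0],[2,98]).round(1).tolist()) for z in (70,80,90,112,120,128,136) if (abs(q[:,2]-z)<4).sum()>5])
cv2.imwrite('pics/g4.png',cv2.resize(p[190:320,295:415],None,fx=4.6,fy=4.6,interpolation=cv2.INTER_CUBIC)[:,:,::-1])
E
```

```text
pos [0.595  0.2699 0.1045] yaw of tool y 2.55 tool-axis mm [ 0.1 -0.   0. ] F [-14.66  -2.43  15.06] t 10.275 open 0.0117 grip 45.0
before blue px 45 x [604.1 605.1 608.2 610.1 611.9]
now blue px 34 x [608.3 610.2 612.1 614.2 616.4]
orange top z [138.50457017] [(70, [587.8, 604.6]), (80, [581.9, 604.4]), (90, [579.2, 605.6]), (112, [589.4, 601.2]), (120, [589.3, 600.4]), (128, [589.5, 600.3]), (136, [590.0, 600.0])]
```

View pics/g4.png

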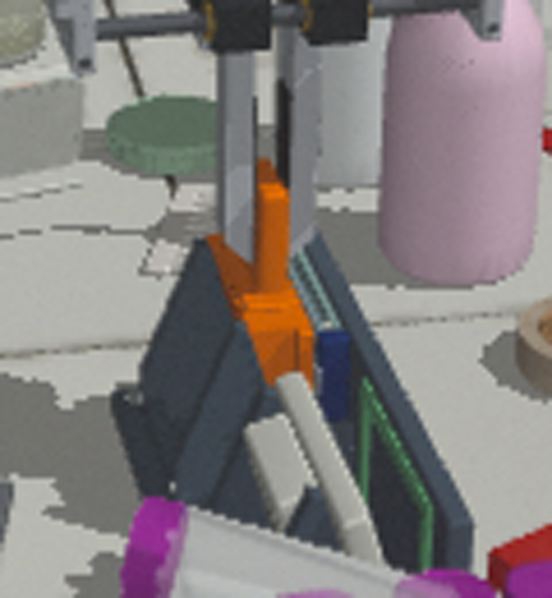

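The cassette has moved about 4 mm back and sits flush, with no seal visible. The tab top at z 0.1385 puts the foot at about 34.5 mm. I push slightly more down, relax the forward push so the ramps carry the load, and let it settle.

Emit:
{"fn": "play_rows", "kwargs": {"steps": [{"x": 0,"y": -0.5,"z": 2,"roll": 0,"jaw": 255},{"x": 0,"y": -0.5,"z": 1,"roll": 0,"jaw": 255},{"x": 0,"y": 0,"z": 0,"roll": 0,"jaw": 255},{"x": 0,"y": 0,"z": 0,"roll": 0,"jaw": 255},{"x": 0,"y": 0,"z": 0,"roll": 0,"jaw": 255}], "squeeze": 45}}

```text
time: 10.95
position: [0.5951, 0.27, 0.1045]
eef_rot: [[-0.045, 0.999, -0.001], [0.999, 0.045, -0.0], [-0.0, -0.001, -1.0]]
ft_force: [-15.2, -3.9, 24.8]
opening: 0.0118
gripper_force: 45.0
```

Emit:
{"fn": "play_rows", "kwargs": {"steps": [{"x": 0,"y": 0,"z": 0,"roll": 0,"jaw": 255},{"x": 0,"y": 0,"z": 0,"roll": 0,"jaw": 255},{"x": 0,"y": 0,"z": 0,"roll": 0,"jaw": 255}], "squeeze": 45}}

```text
time: 11.32
position: [0.5951, 0.27, 0.1045]
eef_rot: [[-0.045, 0.999, -0.001], [0.999, 0.045, -0.0], [-0.0, -0.001, -1.0]]
ft_force: [-15.9, -3.4, 24.7]
opening: 0.0116
gripper_force: 45.0
```

The TCP did not move when I added push, so the wedge is home, steady under 25 N down and firmly gripped. Handing in.

```bash
python3 -c "
from workcell import arm
print(arm.job_done())"
```

```text
the job is handed in; nothing more can be done
None
```

I handed the job in with the wedge seated in the left bay at about its nominal height, the cassette pressed flush on the back wall, and the wedge still gripped at 45 N and pushed down with about 25 N. I did not re-measure the blanking block or bystanders at the end, and the judging result was not returned.

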